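# Slide the specimen carrier along the stage rail into its corner pocket

## Robot

A 6-joint arm with a two-finger parallel gripper is mounted at the origin on the work surface. World frame = base frame: x ahead of the robot, y to its left, z up, the work surface at z = 0. Lengths are in m, angles in rad, forces in N, time in s.
With the tool pointing down it reaches from about 0.4 to 0.825 m from the base axis. Payload 7 kg.
Tool frame: the origin (TCP) lies at the very end of the fingers, on their centre line; the grasp point (between the pads) lies 19 mm behind it; z points along the fingers, x is the direction in which the jaws open and shut, and the axes are right-handed (so a half turn about z gives the same grasp; the last joint's range is limited). The gripper opens to 88 mm and grips with 3 to 60 N. Pads are 19 mm wide; open, the fingers measure 130 mm over their backs; the gripper's body (78 mm by 193 mm) begins 47 mm behind the grasp point.
Start: joints at [-1.032, 0.359, 0.012, 0, -1.224, -0.288], TCP at [0.167, -0.654, 0.227] pointing down, gripper open.
Joint ranges: [-3.07, 3.07], [-1.43, 2.12], [-1.02, 1.25], [-3.03, 1.67], [-3.05, -0], [-3.03, 3.03]. Speed limits (rad/s): [2.39, 2.39, 3.01, 3.14, 3.14, 3.14].

## Interface

Orientations are given as a unit quaternion [w, x, y, z].
In Python, from bench import arm, camera, camera_params, cut_out gives the robot as it stands. The module is installed in compiled form; this text tells all that it offers.
- The arm moves only by the tool drive_tool, never from a script. Its argument "deltas" is text: rows parted by semicolons, each of 4 numbers parted by spaces: the shift along the tool's x, y, z in m, then the turn about the tool's z in rad. In form: dx dy dz yaw; .... A call has 1 to 20 rows; each row shifts and turns the commanded pose from where the row before left it, along the tool's axes as they then stand; what a row does not reach is not made up. A row lasts 1/8 s, in which the tool goes at most 62.5 mm and 10.7 degrees, less where a joint would pass 70% of its speed; a pose out of reach is approached as far as the arm can. A call with a gripper value outside its range is refused whole. "claw" is the opening, from -1 (shut) to 1 (fully open), so that 0 is half open, set as the call begins (left out, the last holds). The fingers move at their own pace and stop on an object; the grip force is fixed at half the most. Time passes only in rows, so rows that do not move let the fingers close. It gives the time, the measured TCP pose, the force and the opening at its end, in the units of the state.
- arm.observe(): the state, without advancing time (a new reading comes with each control period).
- camera(name): name is "scene" or "top"; returns the picture (400x640x3 uint8, blue, green, red); there is no depth.
- camera_params(name): a dict with "fx", "fy", "cx", "cy" (pixels), "k1" (the pictures are not rectified: a ray, as slopes to the right and down, at radius r is drawn at 1 + k1 r^2 times it, then the intrinsics apply), "R" (3x3) and "t" (3): a world point X has camera coordinates R X + t. Camera axes: x right, y down, z forward; pixel columns grow to the right and rows downward; lengths in m; the calibration is good to about 2 mm. A picture is of the moment at which its call begins. camera_params takes no time and is no camera call.
- arm.hand_in(): hands the job in, once; it reports no verdict.
Trained networks look in the newest picture that a camera, given by its name, has taken for a name from the list of things; names that differ only in an ending like _2 or _b are one class to them, and where a whole thing is asked for, a point or a joint stands for the part that bears it (a point fixed in the world has none). Each returns a list of dicts, best first, with "score" (0 to 1); they miss things now and then, are a little off and sometimes report something else, mostly with a low value. They report only what shows in the picture. A call takes as long as a camera call. They do not tell look-alikes from the thing itself.
- cut_out(camera, target): "region" (400x640 bool, what is visible of it) and "box" ([left, top, right, bottom] in pixels, round what is visible of it).
The state is a dict: "time": time; "qpos": joint angles; "dq": joint speeds; "effort": joint torques, N m; "position": TCP position; "tcp_rot": TCP orientation; "ft_force": force on the tool from outside, world axes, zero at the start; "torque": the same for the moment, N m; "grip_width": finger opening in m.
Only numpy, scipy, OpenCV 4.12 (cv2) and the standard library are available. Lean on these libraries where they do the work, as an engineer would, in place of code of your own. Each camera call takes 0.05 s, during which the arm holds its last target.

## Task

Without lifting it, use a fingertip to push the L-shaped metal specimen carrier flat against the long rail of the black stage plate, and then, keeping it against the rail, drag it along until it is fully home in the corner pocket, touching both the rail and the end stop. Leave everything else on the plate and the bench where it is, and finish with the hand clear.

Things in the scene. Friction and masses are not known exactly. Their poses are not given: they have to be found in the camera images.
- plate: Fixed flat black stage plate on the bench, 220 x 300 x 8 mm, top 8 mm above the bench. Origin at bench level; x points to the rail, y along the rail to the pocket, z up; its sides are at x = -135 and +85, y = -150 and +150 mm. Three steel bars stand 14 mm high on it: rail, end stop and lip. They enclose the corner pocket, 62 mm wide between rail and lip, open towards -y.
- rail_mid (a point): Middle of the rail's inner face, at its top edge (x = 70, y = 0, z = 22 mm in the plate's frame). The rail is 15 mm wide and runs along the plate's whole +x edge.
- corner (a point): The inside corner of the pocket on the plate's top, where the inner faces of the rail and the end stop meet (x = 70, y = 135, z = 8 mm in the plate's frame). The end stop, 15 mm thick, runs from the rail to x = -4 mm along the plate's +y edge.
- lip_tip (a point): Top corner of the short lip at the pocket's mouth, on the rail's side (x = 8, y = 117, z = 22 mm in the plate's frame). The lip fills x = -4 to +8, y = 117 to 135 mm.
- home (a point): Where the carrier's origin is when it is fully home (x = 55, y = 90, z = 8 mm in the plate's frame), the carrier's axes then being parallel to the plate's.
- carrier: Loose L-shaped bare aluminium block to slide, 0.09 to 0.18 kg, 16 mm high, flat on the plate, a round glass window in its long leg. Origin: underside, centre of the long leg. Long leg x -15 to +15, y -45 to +45 mm; its +x face goes against the rail. Starts 25 to 55 mm off the rail, turned up to 0.3 rad from the plate's axes, 85 to 160 mm short of home along y. Slides easily (friction 0.2 to 0.3) and stays where left.
- inner_corner (a point): Inside corner of the carrier's L, at its top (x = -15, y = 25, z = 16 mm in its frame). The short leg, x -43 to -15, y +25 to +45 mm, is the end that leads into the pocket. The L is open towards -x and -y: a fingertip in it can press the carrier to the rail and drag it along +y at once. Pushed by the short leg alone it may swing off the rail.
- spare: Bystander: loose plain rectangular aluminium carrier, 26 x 60 x 12 mm, with a round glass window, lying on the plate at the edge away from the rail. Origin: centre of its underside.
- dropper: Bystander: loose small amber bottle with black cap, 26 mm across, 52 mm high, standing on the plate. Origin: centre of its underside.
- jar_small: Bystander: small clear jar with white lid, 42 mm across, 52 mm high, on the bench. Origin: centre of its underside.
- jar_large: Bystander: white jar with paper label, 60 mm across, 75 mm high, on the bench. Origin: centre of its underside.
- tip_box: Bystander: blue pipette-tip box, 87 x 122 x 90 mm, on the bench. Origin: centre of its underside.
- slide_box: Bystander: grey flat slide box, 85 x 100 x 34 mm, on the bench. Origin: centre of its underside.
- screwdriver: Bystander: black-handled screwdriver 150 mm long, lying on the bench beyond the plate. Origin: underside, about the middle of its length; x runs from handle to tip.
Things that resemble listed ones, but are neither listed nor needed, are in the scene too. Of the things like the carrier, leave any that is green; of the rest the smaller one is meant.

How it is judged:
On the way, in this order (a step that is already met when the one before it is completed fails the run):
1. the carrier lies flat against the rail (within 4 mm and 0.06 rad), still 40 mm or more short of home (x of carrier in the frame of plate above 0.051 m and angle between the y axis of carrier and the y axis of plate, either way round below 0.06 rad and y of carrier in the frame of plate below 0.05 m), for 0.2 s.
2. the carrier is home in the corner pocket (x of carrier in the frame of plate above 0.0525 m and y of carrier in the frame of plate above 0.087 m and angle between the y axis of carrier and the y axis of plate, either way round below 0.05 rad and z of carrier in the frame of plate below 0.0105 m), for 0.2 s.
At the end, for the whole second after the job is handed in: The carrier lies flat on the plate in the corner pocket, within 2.5 mm of the rail, within 3 mm of the end stop and within 0.05 rad of parallel, at rest and released (all of step 2 and linear speed of carrier below 0.01 m/s and contact force between carrier and the fingers below 0.1 N); the robot touches nothing.
It fails at once if the carrier is lifted more than 5 mm off the plate or tipped more than 0.2 rad (z of carrier in the frame of plate above 0.013 m or angle between carrier's own z axis and vertical above 0.2 rad).
It fails at once if the carrier leaves the rail (by more than 8 mm or 0.2 rad) in the last 55 mm before home (y of carrier in the frame of plate above 0.035 m and (x of carrier in the frame of plate below 0.047 m or angle between the y axis of carrier and the y axis of plate, either way round above 0.2 rad)).
It fails at once if a bystander is moved more than 15 mm (distance of any of spare, dropper, jar_small, jar_large, tip_box, slide_box, screwdriver from where it was at the start of the episode above 0.015 m).
It fails at once if a standing bystander is tipped (angle between any of spare, dropper, jar_small, jar_large, tip_box, slide_box's own z axis and vertical above 0.35 rad).
It also fails if it takes over 40 s, if anything falls off the work surface, if the arm or the gripper's body presses on something with over 40 N, if the wrist force passes 120 N, or if a joint passes its speed limit or range.

## Working session

There is one attempt and no reset: what is moved stays moved. The work goes in short steps, Python scripts to look and compute and a tool call to move; the robot and the scene stay as the last step left them, time stands still between calls to the robot, and variables do not carry over. Pictures are saved under pics/ and viewed, and the job is handed in when it is done.

Besides the shell and the picture viewer there is one more tool, called after "Request:" by a JSON object that holds its "method" and its "body", one argument or row to a line. drive_tool: Moves the arm, as the interface text tells. Its arguments: {"type":"object","properties":{"deltas":{"type":"string"},"claw":{"type":"number"}},"required":["deltas"]}

```bash
mkdir -p pics
cat > h.py <<'E'
import numpy as np,cv2
from bench import arm,camera,camera_params,cut_out
def proj(n,X):
    p=camera_params(n);X=np.atleast_2d(X);c=X@np.array(p['R']).T+np.array(p['t'])
    s=c[:,:2]/c[:,2:];s=s*(1+p['k1']*(s**2).sum(1,keepdims=True))
    return s*[p['fx'],p['fy']]+[p['cx'],p['cy']]
def back(n,uv,z):
    p=camera_params(n);uv=np.atleast_2d(np.array(uv,float));d=(uv-[p['cx'],p['cy']])/[p['fx'],p['fy']];s=d.copy()
    for _ in range(20): s=d/(1+p['k1']*(s**2).sum(1,keepdims=True))
    R=np.array(p['R']);C=-R.T@np.array(p['t']);r=np.c_[s,np.ones(len(s))]@R
    return C+r*((z-C[2])/r[:,2])[:,None]
E
python3 - <<'E'
from h import *
for n in('top','scene'):
    cv2.imwrite(f'pics/{n}0.png',camera(n)); print(camera_params(n))
    for t in('carrier','plate','spare','dropper'):
        for d in cut_out(n,t): print(n,t,round(d['score'],2),d['box'],d['region'].sum())
print(arm.observe())
E
```

```text
{'fx': 499.94761286326906, 'fy': 499.94761286326906, 'cx': 314.1399045334365, 'cy': 203.6343873266242, 'k1': 0.029367697471348368, 'R': array([[-2.01130632e-02, -9.99787272e-01, -4.56897837e-03],
       [-9.75245982e-01,  2.06254722e-02, -2.20158727e-01],
       [ 2.20206130e-01,  2.78113996e-05, -9.75453361e-01]]), 't': array([0.00762557, 0.60628918, 1.28419203])}
top carrier 0.95 [293.5, 219.7, 328.5, 242.9] 448
top carrier 0.95 [370.2, 208.2, 401.6, 254.7] 754
top carrier 0.59 [257.2, 148.4, 289.7, 175.0] 487
top plate 0.78 [228.9, 198.1, 345.4, 286.8] 7908
top plate 0.5 [292.0, 218.5, 326.1, 240.9] 410
top spare 0.48 [274.9, 269.8, 298.2, 280.5] 208
top dropper 0.6 [469.7, 266.3, 491.2, 281.0] 211
{'fx': 411.0503601827333, 'fy': 411.0503601827333, 'cx': 321.9094883543716, 'cy': 196.7100856617164, 'k1': -0.06337107188323758, 'R': array([[ 0.30272472,  0.95306924, -0.0040941 ],
       [ 0.75373066, -0.24203316, -0.61099103],
       [-0.58330767,  0.18187624, -0.79162693]]), 't': array([-0.15689561, -0.41987268,  1.49599996])}
scene carrier 0.83 [313.7, 175.8, 346.3, 204.3] 408
scen
[... 449 characters left out ...]
.9] 443
{'time': 0.5, 'qpos': array([-1.03192883e+00,  3.58628746e-01,  1.18580221e-02, -5.10092877e-05,
       -1.22411412e+00, -2.88086407e-01]), 'dq': array([-1.80370148e-03,  1.58558520e-03, -2.63611351e-05, -1.15513248e-03,
       -1.11906976e-03, -7.26328183e-04]), 'effort': array([ 4.42537366e-04, -5.81798029e+01,  2.93066937e+01,  6.99709520e+00,
        1.18685575e-02, -4.48071694e-05]), 'position': array([ 0.16747609, -0.6538354 ,  0.22651514]), 'tcp_rot': array([-3.25151899e-05,  6.13129718e-01,  7.89982244e-01,  3.84305428e-05]), 'ft_force': array([ 1.00230749, -0.58157043,  0.04201977]), 'torque': array([-0.0430256 ,  0.0274827 ,  0.01023412]), 'grip_width': 0.08781128576325527}
```

View pics/top0.png

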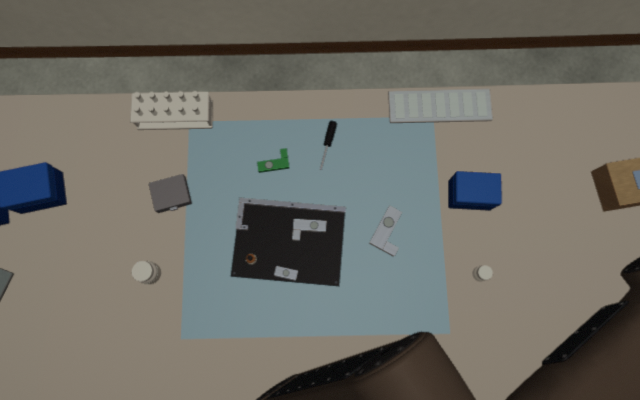

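View pics/scene0.png

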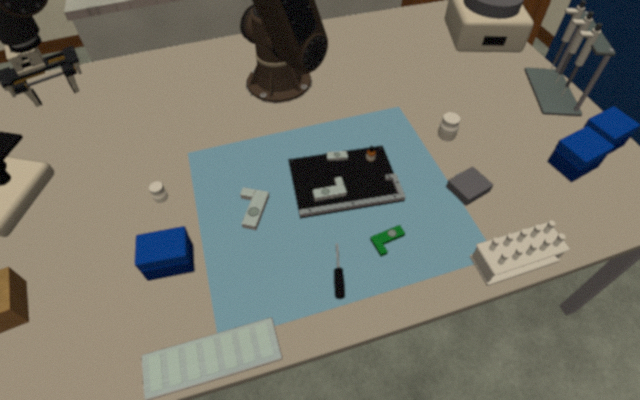

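Run:
```python
import cv2
a=cv2.imread('pics/top0.png');b=cv2.imread('pics/scene0.png')
cv2.imwrite('pics/tc.png',cv2.resize(a[185:300,215:355],None,fx=5,fy=5,interpolation=cv2.INTER_CUBIC))
cv2.imwrite('pics/sc.png',cv2.resize(b[130:230,275:415],None,fx=5,fy=5,interpolation=cv2.INTER_CUBIC))
```

```text
(no output)
```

View pics/tc.png

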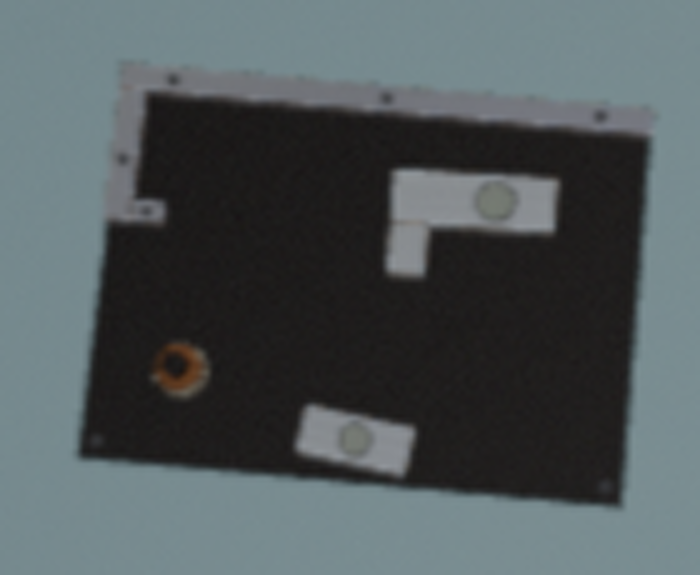

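View pics/sc.png

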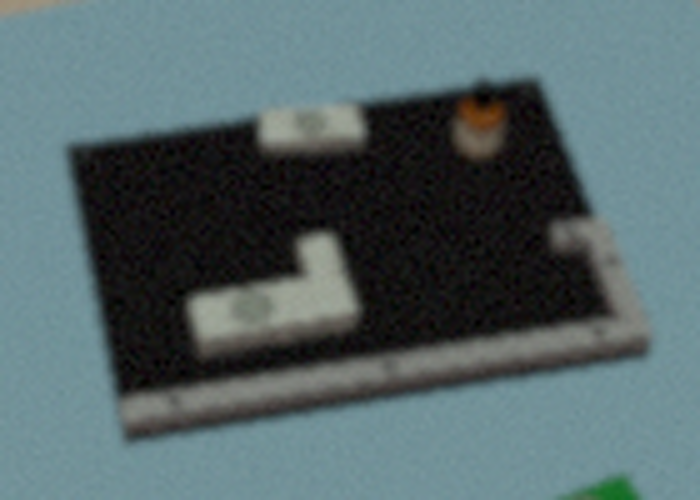

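Candidates for the carrier, in top-camera pixels: the grey L on the plate at (310,229), a bigger grey L on the mat at (387,231), and a green L at (272,161). I choose the one on the plate because it is the smaller of the two that aren't green. The spare is at (286,272) and the dropper at (251,258). The crop confirms this is an L with its short leg towards the pocket (left) and opening away from the rail. Next I fit the poses.

```bash
cat >> h.py <<'E'
from scipy.optimize import least_squares
def T(p,P,z0=0):
    P=np.array(P,float)/1000;c,s=np.cos(p[2]),np.sin(p[2])
    return np.c_[p[0]+c*P[:,0]-s*P[:,1],p[1]+s*P[:,0]+c*P[:,1],P[:,2]+z0]
def fit(obs,x0,z0=0):
    f=lambda p:np.concatenate([(proj(n,T(p,P,z0))-np.array(q)).ravel() for n,P,q in obs])
    r=least_squares(f,x0,loss='soft_l1');return r.x,f(r.x).reshape(-1,2)
def crop(q,ox,oy,k=5): return (np.array(q,float)+.5)/k-.5+[ox,oy]
E
python3 - <<'E'
from h import *
PP=[(-135,150,8),(-135,-150,8),(70,-150,22),(70,135,22),(85,150,22),(85,-150,22),(8,117,22),(-4,150,22)]
q=crop([(80,458),(621,506),(650,137),(147,93),(122,63),(655,108),(165,203),(107,220)],215,185)
SP=[(-135,150,8),(-135,-150,8),(70,-150,22),(85,-150,22),(85,150,22),(70,135,22)]
sq=crop([(540,80),(70,148),(122,397),(127,428),(648,342),(608,322)],275,130)
C=[(15,45,16),(15,-45,16),(-15,-45,16),(-15,25,16),(-43,25,16),(-43,45,16)]
cq=crop([(393,170),(559,180),(555,233),(430,229),(427,277),(386,274)],215,185)
sc=crop([(358,318),(200,346),(188,296),(307,276),(297,238),(338,232)],275,130)
for nm,P,a,S,b,z in(('plate',PP,q,SP,sq,0),('carrier',C,cq,C,sc,.008)):
    for o in([('top',P,a)],[('scene',S,b)],[('top',P,a),('scene',S,b)]):
        p,r=fit(o,[.6,.05,-.05],z);print(nm,p.round(4),'\n',r.round(1).tolist())
        if nm=='plate': pl=p
        else:
            d=p[:2]-pl[:2];c,s=np.cos(pl[2]),np.sin(pl[2]);print('rel',(c*d[0]+s*d[1])*1e3,(-s*d[0]+c*d[1])*1e3,p[2]-pl[2])
E
```

```text
plate [ 0.5387  0.0653 -0.108 ] 
 [[-0.5, 0.2], [0.7, 0.3], [0.7, -0.4], [-0.2, -0.3], [0.1, 0.1], [0.1, 0.1], [-0.0, 0.0], [-0.8, -0.1]]
plate [ 0.5414  0.0654 -0.1161] 
 [[0.3, -0.1], [-0.7, -0.1], [-0.9, 1.1], [-1.0, -0.7], [1.4, -0.6], [2.6, 0.1]]
plate [ 0.5393  0.0655 -0.1101] 
 [[-0.7, -0.1], [0.5, 0.2], [0.7, -0.5], [-0.2, -0.6], [0.1, -0.2], [0.1, 0.0], [-0.1, -0.3], [-0.9, -0.5], [-0.3, -0.7], [-1.1, -0.3], [-0.9, 0.7], [-1.0, -1.1], [1.1, -1.4], [2.3, -0.7]]
carrier [ 0.5557  0.0089 -0.0751] 
 [[0.5, 0.3], [-0.3, -0.0], [-0.0, 0.1], [-0.3, -0.5], [-0.4, -0.0], [0.6, 0.2]]
rel 22.535202265359313 -54.44594487059842 0.03504716691485697
carrier [ 0.5568  0.0092 -0.0967] 
 [[-0.2, -1.2], [-0.1, -1.4], [0.2, 0.4], [0.6, 0.3], [0.3, 0.5], [-1.1, 0.6]]
rel 23.555146991375565 -53.99884996561927 0.013380846877456165
carrier [ 0.556   0.0091 -0.0817] 
 [[0.5, 0.0], [-0.3, -0.0], [-0.1, 0.1], [-0.5, -0.7], [-0.6, -0.2], [0.4, -0.1], [-0.3, -1.5], [-0.1, -1.4], [0.1, 0.4], [0.4, 0.0], [-0.0, 0.3], [-1.5, 0.3]]
rel 22.847373181318307 -54.17280468669131 0.028435174545029723
```

Request:
{"method": "drive_tool", "body": {
  "deltas": "0 0 0 0.12; 0 0 0 0.12; 0 0 0 0.12; 0 0 0 0; 0 0 0 0",
  "claw": -1
}}

```text
time: 1.12
position: [0.1675, -0.6539, 0.2266]
tcp_rot: [0.0, 0.744, 0.668, -0.0]
ft_force: [0.4, 0.3, 0.1]
grip_width: 0.0431
```

```bash
cat >> h.py <<'E'
PL=np.array([.5391,.0655,-.110])
def st(tx=None,ty=None):
    o=arm.observe();w,x,y,z=o['tcp_rot']
    X=np.array([w*w+x*x-y*y-z*z,2*(x*y+w*z)]);Y=np.array([2*(x*y-w*z),w*w-x*x+y*y-z*z])
    c,s=np.cos(PL[2]),np.sin(PL[2]);d=o['position'][:2]-PL[:2]
    print('t',round(o['time'],2),'pos',o['position'].round(4),'plate mm',((c*d[0]+s*d[1])*1e3).round(1),((-s*d[0]+c*d[1])*1e3).round(1),'toolx vs plate y',round(np.arctan2(X[1],X[0])-np.pi/2-PL[2],4),'F',o['ft_force'].round(1),'w',o['grip_width'].round(4))
    if tx is not None:
        g=PL[:2]+np.array([c*tx-s*ty,s*tx+c*ty])/1e3-o['position'][:2];print('need dx dy',(g@X).round(4),(g@Y).round(4))
E
python3 - <<'E'
from h import *
st(-20,-56)
E
```

```text
Traceback (most recent call last):
  File "h.py", line 25, in st
    print('t',round(o['time'],2),'pos',o['position'].round(4),'plate mm',((c*d[0]+s*d[1])*1e3).round(1),((-s*d[0]+c*d[1])*1e3).round(1),'toolx vs plate y',round(np.arctan2(X[1],X[0])-np.pi/2-PL[2],4),'F',o['ft_force'].round(1),'w',o['grip_width'].round(4))
                                                                                                                                                                                                                                       ^^^^^^^^^^^^^^^^^^^^^
AttributeError: 'float' object has no attribute 'round'
```

```bash
sed -i "s/o\['grip_width'\].round(4)/round(o['grip_width'],4)/" h.py
python3 - <<'E'
from h import *
st(-20,-56)
E
```

```text
t 1.12 pos [ 0.1675 -0.6539  0.2266] plate mm -290.4 -755.8 toolx vs plate y 0.0034 F [0.4 0.3 0.1] w 0.0431
need dx dy 0.6989 0.2728
```

Request:
{"method": "drive_tool", "body": {
  "deltas": "0.03 0.045 0 0; 0.03 0.045 0 0; 0.03 0.045 0 0; 0.03 0.045 0 0; 0.03 0.045 0 0; 0.03 0.045 0 0; 0.05 0 0 0; 0.05 0 0 0; 0.05 0 0 0; 0.05 0 0 0; 0.05 0 0 0; 0.05 0 0 0; 0.05 0 0 0; 0.05 0 0 0; 0.05 0 0 0; 0.04 0 0 0; 0.03 0 0 0; 0 0 0 0; 0 0 0 0"
}}

```text
time: 3.5
position: [0.512, 0.0124, 0.2266]
tcp_rot: [0.0, 0.744, 0.668, -0.0]
ft_force: [-0.6, 0.4, 0.5]
grip_width: 0.0009
```

Run:
```python
from h import *
st(-20,-56)
```

```text
t 3.5 pos [0.512  0.0124 0.2266] plate mm -21.1 -55.7 toolx vs plate y 0.0024 F [-0.6  0.4  0.5] w 0.0009
need dx dy -0.0003 0.0011
```

Request:
{"method": "drive_tool", "body": {
  "deltas": "0 0 0.05 0; 0 0 0.05 0; 0 0 0.05 0; 0 0 0.03 0; 0 0 0.01 0; 0 0 0 0; 0 0 0 0"
}}

```text
time: 4.38
position: [0.5132, 0.0127, 0.0379]
tcp_rot: [0.0, 0.745, 0.667, 0.001]
ft_force: [-0.2, -0.4, 0.1]
grip_width: 0.0004
```

Run:
```python
from h import *
st(-20,-56)
a=camera('scene');cv2.imwrite('pics/s1.png',cv2.resize(a[100:240,250:430],None,fx=4,fy=4,interpolation=cv2.INTER_CUBIC))
```

```text
t 4.38 pos [0.5132 0.0127 0.0379] plate mm -20.0 -55.4 toolx vs plate y 0.0009 F [-0.2 -0.4  0.1] w 0.0004
need dx dy -0.0006 -0.0
```

View pics/s1.png

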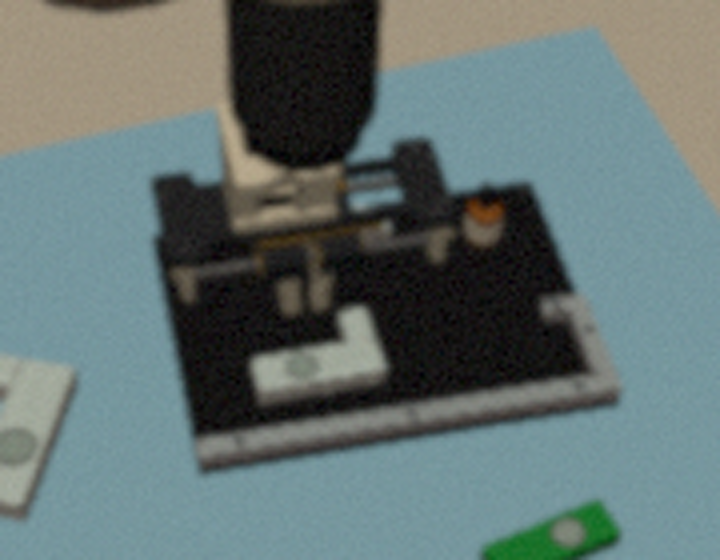

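The hand is over the free area behind the carrier, in line with it. Lowering it and starting the push.

Request:
{"method": "drive_tool", "body": {
  "deltas": "0 0 0.012 0; 0 0 0.012 0; 0 0 0 0; 0 0.005 0 0; 0 0.005 0 0; 0 0.004 0 0; 0 0.004 0 0; 0 0.004 0 0; 0 0.004 0 0; 0 0.004 0 0; 0 0 0 0; 0 0 0 0"
}}

```text
time: 5.92
position: [0.5419, 0.0092, 0.0125]
tcp_rot: [-0.0, 0.745, 0.667, -0.0]
ft_force: [-0.2, -0.2, 0.1]
grip_width: 0.0001
```

Run:
```python
from h import *
st(30,-56)
for n,b in(('top',(185,300,215,355)),('scene',(130,230,275,415))):
    a=camera(n);cv2.imwrite(f'pics/{n}2.png',cv2.resize(a[b[0]:b[1],b[2]:b[3]],None,fx=5,fy=5,interpolation=cv2.INTER_CUBIC))
```

```text
t 5.92 pos [0.5419 0.0092 0.0125] plate mm 9.0 -55.6 toolx vs plate y 0.0007 F [-0.2 -0.2  0.1] w 0.0001
need dx dy -0.0004 0.021
```

View pics/scene2.png

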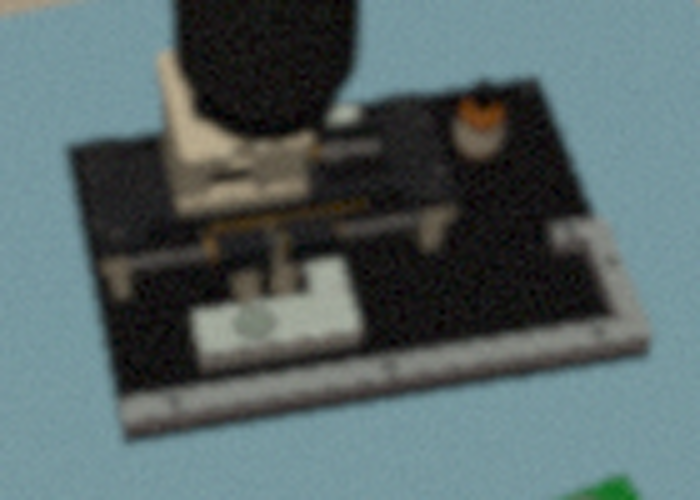

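View pics/top2.png

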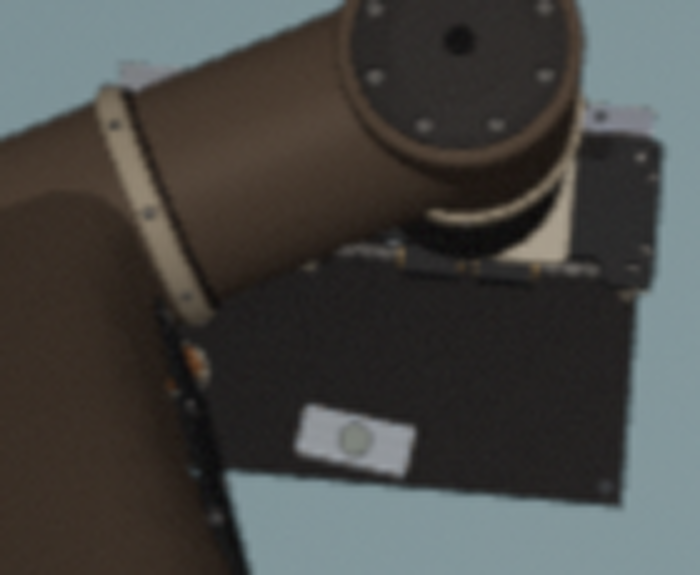

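The scene view shows the carrier has begun to move towards the rail and is still parallel. The top view is blocked by the arm. I continue.

Request:
{"method": "drive_tool", "body": {
  "deltas": "0 0.004 0 0; 0 0.004 0 0; 0 0.004 0 0; 0 0.004 0 0; 0 0.002 0 0; 0 0.001 0 0; 0 0 0 0"
}}

```text
time: 6.9
position: [0.5609, 0.0072, 0.0125]
tcp_rot: [0.0, 0.745, 0.667, 0.0]
ft_force: [0.4, -0.6, -0.4]
grip_width: 0.0006
```

Request:
{"method": "drive_tool", "body": {
  "deltas": "0 0.001 0 0; 0 0.001 0 0; 0 0 0 0"
}}

```text
time: 7.28
position: [0.5629, 0.007, 0.0125]
tcp_rot: [-0.0, 0.745, 0.667, 0.0]
ft_force: [-0.8, -0.9, -0.2]
grip_width: 0.0004
```

Run:
```python
from h import *
st(30,-56)
for n,b in(('scene',(130,230,275,415)),):
    a=camera(n);cv2.imwrite(f'pics/{n}3.png',cv2.resize(a[b[0]:b[1],b[2]:b[3]],None,fx=5,fy=5,interpolation=cv2.INTER_CUBIC))
```

```text
t 7.28 pos [0.5629 0.007  0.0125] plate mm 30.1 -55.5 toolx vs plate y 0.0008 F [-0.8 -0.9 -0.2] w 0.0004
need dx dy -0.0005 -0.0001
```

View pics/scene3.png

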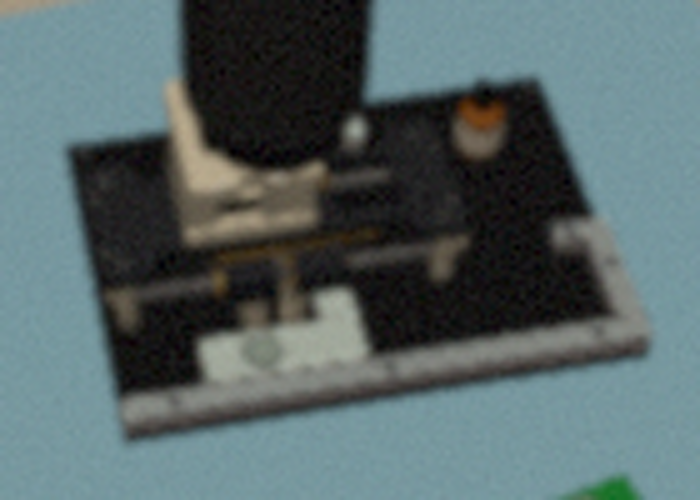

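Request:
{"method": "drive_tool", "body": {
  "deltas": "0 0.001 0 0; 0 0 0 0"
}}

```text
time: 7.58
position: [0.5629, 0.0068, 0.0123]
tcp_rot: [-0.0, 0.745, 0.667, -0.001]
ft_force: [-4.3, 2.2, 1.4]
grip_width: 0.0006
```

Request:
{"method": "drive_tool", "body": {
  "deltas": "0 0.001 0 0; 0 0 0 0"
}}

```text
time: 7.82
position: [0.5629, 0.0065, 0.012]
tcp_rot: [-0.001, 0.745, 0.667, -0.001]
ft_force: [-7.6, 2.1, 2.3]
grip_width: 0.0007
```

Request:
{"method": "drive_tool", "body": {
  "deltas": "0 0.001 0 0; 0 0 0 0"
}}

```text
time: 8.07
position: [0.5629, 0.0063, 0.0118]
tcp_rot: [-0.001, 0.745, 0.667, -0.002]
ft_force: [-10.0, 3.6, 3.6]
grip_width: 0.0002
```

Force has climbed to 10 N with the tool stopped at x≈30 mm in the plate's frame, so the carrier is pressed against the rail. I ease the pressure, hold, then drag.

Request:
{"method": "drive_tool", "body": {
  "deltas": "0 -0.001 0 0; 0 0 0 0; 0 0 0 0; 0.003 0 0 0; 0.004 0 0 0; 0.004 0 0 0; 0.004 0 0 0; 0.005 0 0 0; 0.005 0 0 0; 0.005 0 0 0; 0.005 0 0 0; 0 0 0 0"
}}

```text
time: 9.57
position: [0.5668, 0.0413, 0.0118]
tcp_rot: [-0.001, 0.745, 0.667, -0.002]
ft_force: [-7.0, 1.6, 1.6]
grip_width: 0.0004
```

Run:
```python
from h import *
st(30,-56)
for n,b in(('scene',(130,230,275,415)),):
    a=camera(n);cv2.imwrite(f'pics/{n}4.png',cv2.resize(a[b[0]:b[1],b[2]:b[3]],None,fx=5,fy=5,interpolation=cv2.INTER_CUBIC))
```

```text
t 9.57 pos [0.5668 0.0413 0.0118] plate mm 30.2 -21.0 toolx vs plate y 0.0004 F [-7.   1.6  1.6] w 0.0004
need dx dy -0.035 -0.0002
```

View pics/scene4.png

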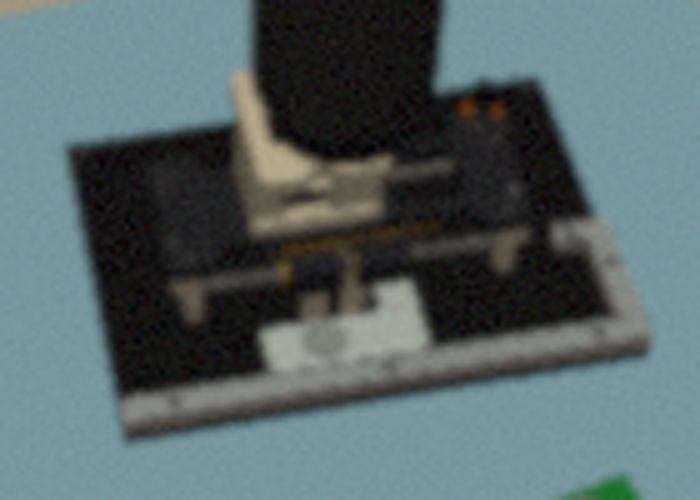

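The carrier is following along the rail and is still flat. Checking that the hand clears the dropper before going on.

Run:
```python
from h import *
p=back('top',crop([(178,362)],215,185),.06)[0];d=p[:2]-PL[:2];c,s=np.cos(PL[2]),np.sin(PL[2]);print((c*d[0]+s*d[1]),(-s*d[0]+c*d[1]))
```

```text
-0.08347987936868727 0.09366007773173096
```

Request:
{"method": "drive_tool", "body": {
  "deltas": "0.005 0 0 0; 0.005 0 0 0; 0.005 0 0 0; 0.005 0 0 0; 0.005 0 0 0; 0.005 0 0 0; 0.005 0 0 0; 0.005 0 0 0; 0 0 0 0"
}}

```text
time: 10.75
position: [0.5712, 0.081, 0.0118]
tcp_rot: [-0.001, 0.745, 0.667, -0.002]
ft_force: [-6.3, 1.8, 0.1]
grip_width: 0.0005
```

Run:
```python
from h import *
st(30,94)
for n,b in(('scene',(130,230,275,415)),):
    a=camera(n);cv2.imwrite(f'pics/{n}5.png',cv2.resize(a[b[0]:b[1],b[2]:b[3]],None,fx=5,fy=5,interpolation=cv2.INTER_CUBIC))
```

```text
t 10.75 pos [0.5712 0.081  0.0118] plate mm 30.2 18.9 toolx vs plate y 0.0004 F [-6.3  1.8  0.1] w 0.0005
need dx dy 0.0751 -0.0002
```

View pics/scene5.png

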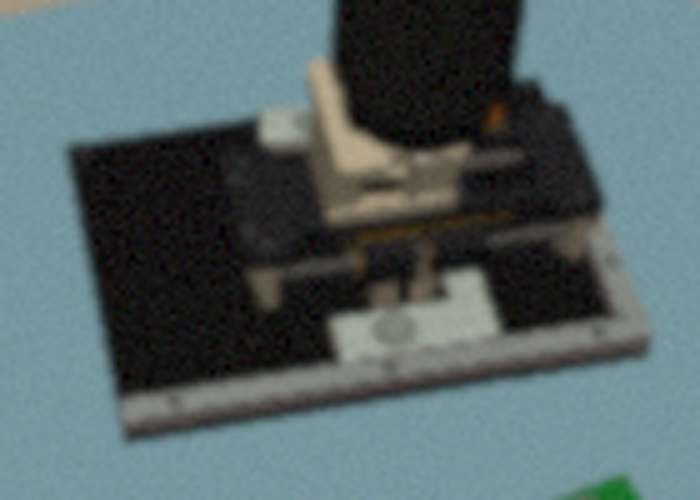

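Request:
{"method": "drive_tool", "body": {
  "deltas": "0.005 0 0 0; 0.005 0 0 0; 0.005 0 0 0; 0.005 0 0 0; 0.005 0 0 0; 0.005 0 0 0; 0.005 0 0 0; 0.005 0 0 0; 0.005 0 0 0; 0.005 0 0 0; 0.005 0 0 0; 0.005 0 0 0; 0.004 0 0 0; 0.003 0 0 0; 0.003 0 0 0; 0 0 0 0"
}}

```text
time: 12.8
position: [0.5789, 0.1502, 0.0118]
tcp_rot: [-0.001, 0.745, 0.667, -0.002]
ft_force: [-6.3, 0.4, -0.0]
grip_width: 0.0004
```

Run:
```python
from h import *
st(30,94)
for n,b in(('scene',(130,230,275,415)),):
    a=camera(n);cv2.imwrite(f'pics/{n}6.png',cv2.resize(a[b[0]:b[1],b[2]:b[3]],None,fx=5,fy=5,interpolation=cv2.INTER_CUBIC))
```

```text
t 12.8 pos [0.5789 0.1502 0.0118] plate mm 30.2 88.6 toolx vs plate y 0.0003 F [-6.3  0.4 -0. ] w 0.0004
need dx dy 0.0054 -0.0002
```

View pics/scene6.png

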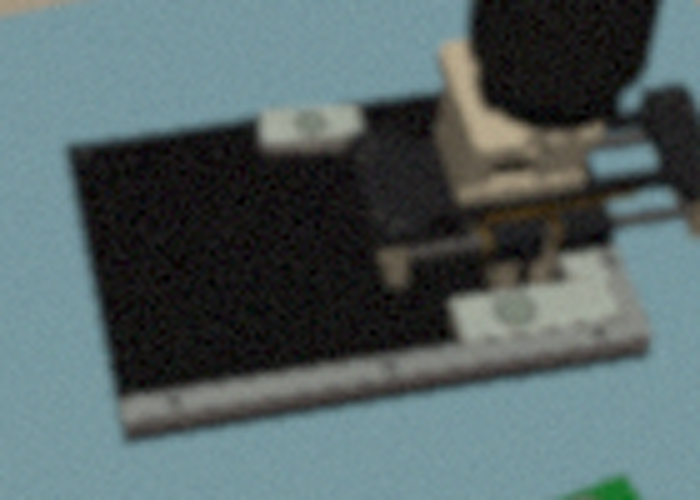

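Nearly home. I now go in small steps and watch for the force rise along the rail.

Request:
{"method": "drive_tool", "body": {
  "deltas": "0.002 0 0 0; 0.002 0 0 0; 0 0 0 0"
}}

```text
time: 13.22
position: [0.5793, 0.1539, 0.0117]
tcp_rot: [-0.001, 0.745, 0.667, -0.002]
ft_force: [-5.6, -0.8, 0.1]
grip_width: 0.0007
```

Request:
{"method": "drive_tool", "body": {
  "deltas": "0.002 0 0 0; 0 0 0 0"
}}

```text
time: 13.48
position: [0.5795, 0.1559, 0.0117]
tcp_rot: [-0.001, 0.745, 0.667, -0.002]
ft_force: [-5.7, -1.0, -0.0]
grip_width: 0.0008
```

Request:
{"method": "drive_tool", "body": {
  "deltas": "0.002 0 0 0; 0 0 0 0"
}}

```text
time: 13.72
position: [0.5797, 0.1578, 0.0117]
tcp_rot: [-0.001, 0.745, 0.667, -0.002]
ft_force: [-6.1, -1.1, -1.1]
grip_width: 0.0003
```

Request:
{"method": "drive_tool", "body": {
  "deltas": "0.002 0 0 0; 0 0 0 0"
}}

```text
time: 13.98
position: [0.5799, 0.1598, 0.0117]
tcp_rot: [-0.001, 0.745, 0.667, -0.002]
ft_force: [-6.4, -1.4, -0.8]
grip_width: 0.0006
```

Request:
{"method": "drive_tool", "body": {
  "deltas": "0.002 0 0 0; 0 0 0 0"
}}

```text
time: 14.22
position: [0.5801, 0.1615, 0.0117]
tcp_rot: [-0.0, 0.745, 0.667, -0.002]
ft_force: [-5.1, -2.4, 0.5]
grip_width: 0.0006
```

Request:
{"method": "drive_tool", "body": {
  "deltas": "0.002 0 0 0; 0 0 0 0"
}}

```text
time: 14.48
position: [0.58, 0.1617, 0.0117]
tcp_rot: [0.0, 0.745, 0.667, -0.003]
ft_force: [-3.5, -10.2, 2.5]
grip_width: 0.0005
```

Request:
{"method": "drive_tool", "body": {
  "deltas": "0.002 0 0 0; 0 0 0 0"
}}

```text
time: 14.72
position: [0.58, 0.1617, 0.0117]
tcp_rot: [0.0, 0.745, 0.667, -0.004]
ft_force: [-1.5, -18.7, 3.4]
grip_width: 0.0003
```

Run:
```python
from h import *
st(30,94)
for n,b in(('scene',(130,230,275,415)),):
    a=camera(n);cv2.imwrite(f'pics/{n}7.png',cv2.resize(a[b[0]:b[1],b[2]:b[3]],None,fx=5,fy=5,interpolation=cv2.INTER_CUBIC))
```

```text
t 14.72 pos [0.58   0.1617 0.0117] plate mm 30.1 100.1 toolx vs plate y -0.0004 F [ -1.5 -18.7   3.4] w 0.0003
need dx dy -0.0061 -0.0001
```

View pics/scene7.png

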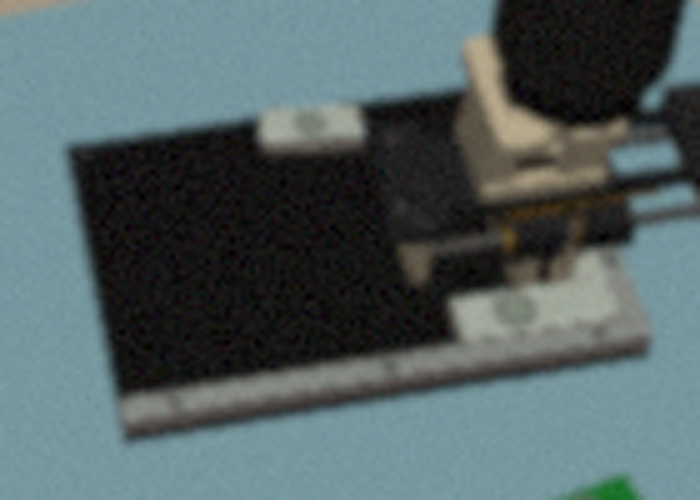

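There is a hard stop along the rail, with 18.7 N at y≈100 in the plate's frame. I back away diagonally so the fingertip leaves both faces at once, then rise and move away for a clear look.

Request:
{"method": "drive_tool", "body": {
  "deltas": "-0.008 -0.006 0 0; -0.008 -0.008 0 0; 0 -0.004 0 0; 0 0 0 0; 0 0 -0.03 0; 0 0 -0.05 0; 0 0 -0.05 0; 0 0 -0.05 0; -0.04 0 0 0; -0.05 0 0 0; -0.05 0 0 0; -0.05 0 0 0; -0.05 0 0 0; -0.05 0 0 0; -0.05 0 0 0; -0.05 0 0 0; 0 0 0 0; 0 0 0 0"
}}

```text
time: 17.02
position: [0.5204, -0.2347, 0.1925]
tcp_rot: [-0.0, 0.745, 0.667, 0.0]
ft_force: [-0.7, 0.3, 1.1]
grip_width: 0.0003
```

Run:
```python
from h import *
st()
for n,b in(('top',(185,300,215,355)),('scene',(130,230,275,415))):
    a=camera(n);cv2.imwrite(f'pics/{n}8.png',cv2.resize(a[b[0]:b[1],b[2]:b[3]],None,fx=5,fy=5,interpolation=cv2.INTER_CUBIC))
```

```text
t 17.02 pos [ 0.5204 -0.2347  0.1925] plate mm 14.4 -300.4 toolx vs plate y 0.0002 F [-0.7  0.3  1.1] w 0.0003
```

View pics/scene8.png

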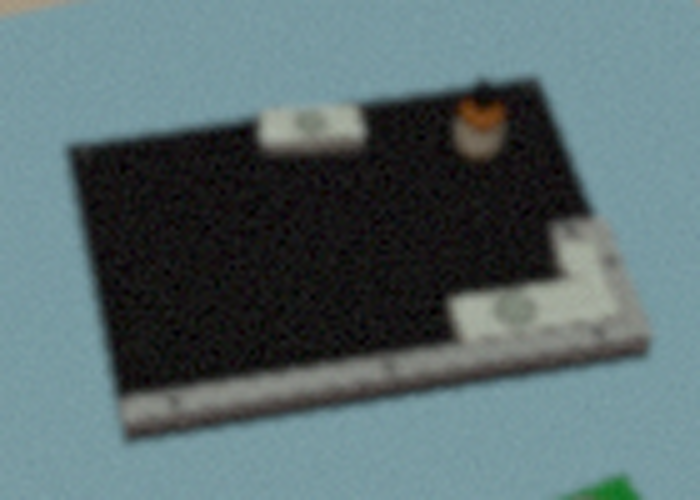

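View pics/top8.png

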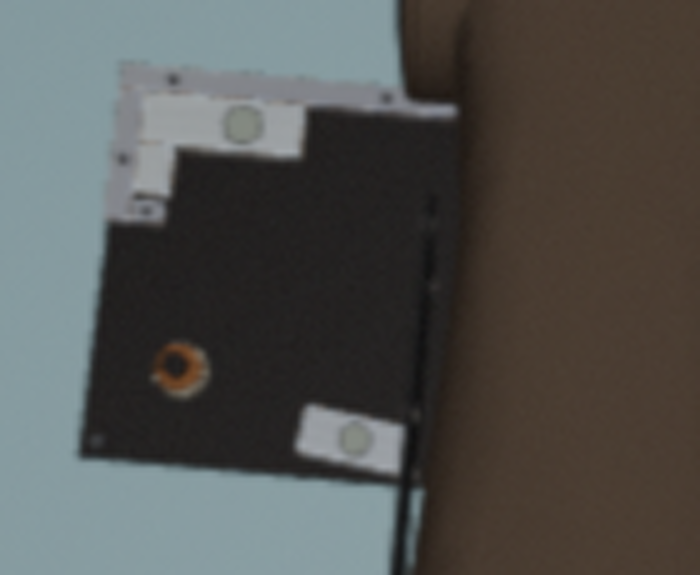

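Run:
```python
from h import *
C=[(15,45,16),(15,-45,16),(-15,-45,16),(-15,25,16),(-43,25,16),(-43,45,16)]
cq=crop([(143,94),(307,108),(302,158),(177,149),(171,197),(133,195)],215,185)
pl=np.array([.5387,.0653,-.108])
p,r=fit([('top',C,cq)],[.6,.15,-.1],.008)
d=p[:2]-pl[:2];c,s=np.cos(pl[2]),np.sin(pl[2]);print('rel',(c*d[0]+s*d[1])*1e3,(-s*d[0]+c*d[1])*1e3,p[2]-pl[2]);print(r.round(1).tolist())
h=T(pl,[(55+a,90+b,8+z) for a,b,z in C]);print(((proj('top',h)-[215,185]+.5)*5-.5).round(0).tolist())
```

```text
rel 53.73533672689407 89.34675707763013 0.006080120511257434
[[0.6, -0.1], [-0.1, -0.4], [-0.2, 0.2], [-0.3, -0.0], [-0.2, 0.2], [0.2, 0.1]]
[[145.0, 91.0], [306.0, 104.0], [300.0, 157.0], [175.0, 146.0], [169.0, 196.0], [133.0, 193.0]]
```

The fit gives x=53.7, y=89.3 and 0.006 rad, which is home within measurement error. The x margin is small, so I enlarge the view and look for a gap at the rail.

Run:
```python
from h import *
L=[camera('top') for _ in range(4)];a=np.mean(L,0)[198:230,232:284]
S=np.mean([camera('scene') for _ in range(4)],0)[165:205,360:412]
f=lambda a:cv2.resize(np.clip(a*1.3,0,255).astype(np.uint8),None,fx=12,fy=12,interpolation=cv2.INTER_CUBIC)
cv2.imwrite('pics/g1.png',f(a));cv2.imwrite('pics/g2.png',f(S))
m=np.mean(L,0).mean(2)
for u in (248,255,262,268,272,285): print(u,m[198:222,u].round(0).astype(int).tolist())
```

```text
248 [141, 130, 111, 114, 132, 139, 157, 159, 158, 156, 158, 159, 157, 159, 160, 161, 160, 159, 157, 151, 147, 142, 140, 141]
255 [143, 138, 135, 135, 135, 141, 160, 161, 158, 156, 157, 158, 158, 158, 160, 156, 124, 76, 42, 31, 32, 32, 32, 33]
262 [148, 140, 135, 134, 134, 133, 130, 151, 129, 129, 132, 132, 132, 132, 129, 119, 150, 102, 54, 36, 33, 33, 33, 33]
268 [149, 147, 139, 135, 134, 134, 136, 138, 154, 156, 156, 155, 156, 157, 157, 160, 159, 138, 87, 45, 33, 33, 32, 32]
272 [150, 149, 140, 134, 133, 133, 131, 125, 152, 158, 158, 158, 160, 160, 160, 160, 162, 160, 103, 49, 33, 33, 33, 32]
285 [151, 150, 149, 139, 133, 133, 133, 129, 107, 65, 39, 33, 32, 33, 32, 32, 33, 34, 32, 34, 33, 33, 33, 34]
```

View pics/g1.png

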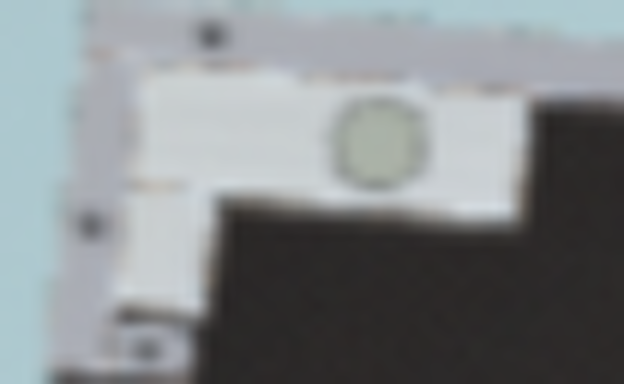

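View pics/g2.png

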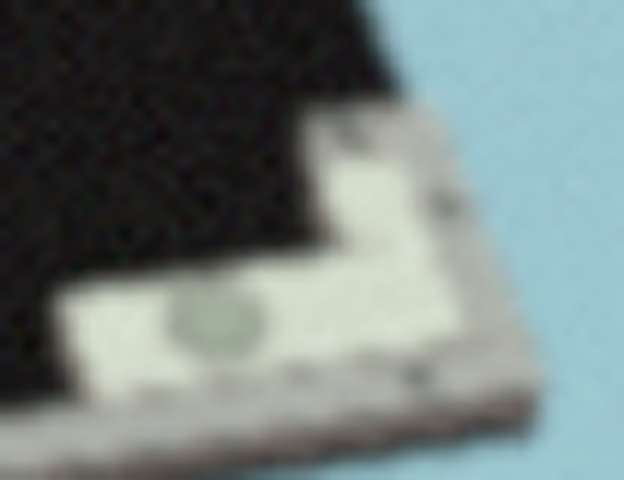

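No dark gap shows at the rail or the end stop in either view, and the spare and dropper haven't moved. The hand is 19 cm up and clear, so I hand in.

Run:
```python
from h import *
st();print(arm.hand_in())
```

```text
t 17.52 pos [ 0.5204 -0.2345  0.1926] plate mm 14.3 -300.2 toolx vs plate y 0.0014 F [-0.7  0.3  0.7] w 0.0006
the job is handed in; nothing more can be done
None
```

The carrier is home in the corner pocket, and I handed the job in at 17.5 s. The hand-in gives no verdict.

**What I did:** With the fingers closed, I pushed the smaller grey L on the plate against the rail, until the force reached 10 N. I then dragged it along the rail with light pressure. It stopped firmly against the end stop at about 19 N. I backed the fingertip away diagonally and lifted the hand clear.

**Last checks:**
- **Position:** the final camera fit puts the carrier at x = 53.7 mm, y = 89.3 mm and 0.006 rad in the plate's frame. Home is x = 55, y = 90.
- **Margin:** the fit's x is 1.3 mm short of home and the limit is 2.5 mm. I read that as measurement error of about 1 mm, because neither enlarged view shows a dark gap at the rail or the end stop.
- **Bystanders:** the spare and the dropper are where they were. I did not re-measure the things on the bench, but the arm passed well above them.
- **Hand:** it is clear of the plate, about 19 cm up, and the wrist force is at its resting level.

The top camera was blocked by the arm during the push, so I followed the carrier then by the scene camera and the wrist force only.

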